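Shut off the supply and vent the calibration manifold

TASK

The calibration run is over, so make the manifold safe: push the red supply knob fully home, and only then pull the blue vent knob fully out. Leave the yellow throttle knob at its setting and do not disturb the blue-headed pressure transmitter standing beside the manifold.

Things in the scene. Friction and masses are not known exactly. Their poses are not given: they have to be found in the camera images.
- red_knob (a point): Supply valve: round level red knob, 30 mm dia, 26 mm long, on a 12 mm rod in the front of a grey block (60 deep, 56 wide, top with red plate and dial 93 mm above the bench). Point: knob centre, 70 mm above the bench. +x runs along the rod into the block (push), -x is pull, z up. Fully home, the knob's back is 21 mm from the block's face.
- blue_knob (a point): Vent valve: round level blue knob, 30 mm dia, 26 mm long, on a 12 mm rod in the front of a grey block (60 deep, 56 wide, top with blue plate and dial 93 mm above the bench). Point: knob centre, 70 mm above the bench. +x runs along the rod into the block (push), -x is pull, z up. Fully home, the knob's back is 21 mm from the block's face.
- yellow_knob (a point): Throttle valve, to be left alone: same block and knob in yellow, part-way out. The red, yellow and blue blocks stand side by side in any order on a fixed 300 mm aluminium rail, knob axes parallel and 90 mm apart; all pull the same way.
- red_slide (a joint): travel of the red knob, m: 0 = fully home at its stop, 0.05 = fully out at its other stop. About 7 N breaks it out of the detent at either end, about 2 N moves it between; in the last 4 mm at either end the detent draws it to within 1 mm of the stop, elsewhere it stays where left. Starts fully out.
- blue_slide (a joint): travel of the blue knob, m: 0 = fully home at its stop, 0.05 = fully out at its other stop. About 7 N breaks it out of the detent at either end, about 2 N moves it between; in the last 4 mm at either end the detent draws it to within 1 mm of the stop, elsewhere it stays where left. Starts fully home.
- transmitter: loose bystander, 0.6 kg: brass foot and stem with a dark blue round head 66 mm across, 128 mm tall, upright beside one end of the rail, 0.27 to 0.32 m from its middle. Origin at the centre of its underside. (A small loose brass fitting stands at the other end; a fixed logbook lies behind the rail.)

How it is judged:
By the outcome, as a careful person would: the job done as asked, in the order asked, and still so for the second after the job is handed in, with the robot touching nothing.
It also fails if it takes over 48 s, if anything falls off the work surface, if the arm or the gripper's body presses on something with over 40 N, if the wrist force passes 120 N, or if a joint passes its speed limit or range.

ROBOT

A 6-joint arm with a two-finger parallel gripper is mounted at the origin on the work surface. World frame = base frame: x ahead of the robot, y to its left, z up, the work surface at z = 0. Lengths are in m, angles in degrees, forces in N, time in s.
With the tool pointing down it reaches from about 0.3 to 0.75 m from the base axis. Payload 8.5 kg.
Tool frame: the origin (TCP) lies at the very end of the fingers, on their centre line; the grasp point (between the pads) lies 19 mm behind it; z points along the fingers, y is the direction in which the jaws open and shut (so a half turn about z gives the same grasp; the last joint's range is limited). The gripper opens to 85 mm and grips with 20 to 120 N. Pads are 22 mm wide; open, the fingers measure 114 mm over their backs; the gripper's body (76 mm by 85 mm) begins 54 mm behind the grasp point. The pads swing forward as they close: fully open they stand 13 mm farther back than shut.
Start: joints at [-88.883, 21.807, 74.336, -0, 83.858, -12.336], TCP at [0.128, -0.535, 0.231] pointing down, gripper open.
Joint ranges: [-178.18, 178.18], [-50.72, 133.34], [12.68, 142.11], [-81.47, 261.47], [9.98, 163.14], [-165.26, 165.26]. Speed limits (degrees/s): [136.94, 136.94, 180, 180, 180, 180].

INTERFACE

Orientations are given as a 3x3 rotation matrix whose columns are the frame's x, y, z axes.
In Python, from rig import env, vision, close_job, spotter gives the robot as it stands. The module is installed in compiled form; this text tells all that it offers.
- The arm moves only by the tool jog_arm, never from a script. Its argument "plan" is a list that holds one entry, the list of rows, each a list of 6 numbers: the shift along the tool's x, y, z in units of 40 mm (1.0 is 40 mm), then the turn, a rotation vector about the tool's x, y, z in units of 0.15 rad (1.0 is 0.15 rad). A call has 1 to 10 rows; each row shifts and turns the commanded pose from where the row before left it, along the tool's axes as they then stand; what a row does not reach is not made up. A row lasts 1/10 s, in which the tool goes at most 50 mm and 8.59 degrees, less where a joint would pass 70% of its speed; a pose out of reach is approached as far as the arm can. A call with a number of a shift or a turn outside -1 to 1 is refused whole. A call with a gripper value outside its range is refused whole. "grip" is the opening, from -1 (shut) to 1 (fully open), set as the call begins (left out, the last holds). The fingers move at their own pace and stop on an object; "squeeze" is the grip in N (left out, the last holds). Time passes only in rows, so rows that do not move let the fingers close. It gives the time, the measured TCP pose, the force and the opening at its end, in the units of the state.
- env.observe(): the state, without advancing time (a new reading comes with each control period).
- vision.get_image(name): name is "scene" or "top" or "wrist"; returns (picture, depth): 400x640x3 uint8, red, green, blue; 400x640 float32, m along the optical axis (not along the pixel's ray), 0 where there is no reading.
- vision.camera_info(name): a dict with "fx", "fy", "cx", "cy" (pixels), "rvec" (rotation vector, rad) and "tvec" (3), from world to camera coordinates, as OpenCV has them. Camera axes: x right, y down, z forward; pixel columns grow to the right and rows downward; lengths in m; the calibration is good to about 2 mm. A picture is of the moment at which its call begins: read the wrist's pose just before it. camera_info takes no time and is no camera call; for the wrist camera it gives the pose at the moment of the call.
- close_job(): hands the job in, once; it reports no verdict.
Trained networks look in the newest picture that a camera, given by its name, has taken for a name from the list of things; names that differ only in an ending like _2 or _b are one class to them, and where a whole thing is asked for, a point or a joint stands for the part that bears it (a point fixed in the world has none). Each returns a list of dicts, best first, with "score" (0 to 1); they miss things now and then, are a little off and sometimes report something else, mostly with a low value. They report only what shows in the picture. A call takes as long as a camera call.
- spotter.trace(camera, query): "pixels" (400x640 bool, what is visible of it) and "rect" ([left, top, right, bottom] in pixels, round what is visible of it).
The state is a dict: "time_s": time; "q": joint angles; "qvel": joint speeds; "joint_efforts": joint torques, N m; "position": TCP position; "tool_rot": TCP orientation; "ft_force": force on the tool from outside, world axes, zero at the start; "wrist_torque": the same for the moment, N m; "grip_width": finger opening in m.
Only numpy, scipy, OpenCV 4.12 (cv2) and the standard library are available. Lean on these libraries where they do the work, as an engineer would, in place of code of your own. Each camera call takes 0.05 s, during which the arm holds its last target.

## Working session

There is one attempt and no reset: what is moved stays moved. The work goes in short steps, Python scripts to look and compute and a tool call to move; the robot and the scene stay as the last step left them, time stands still between calls to the robot, and variables do not carry over. Pictures are saved under pics/ and viewed, and the job is handed in when it is done.

Besides the shell and the picture viewer there is one more tool, called in YAML: its name, and indented under it one key for each argument. jog_arm: Moves the arm, as the interface text tells. Its arguments: {"type":"object","properties":{"plan":{"type":"array"},"grip":{"type":"number"},"squeeze":{"type":"number"}},"required":["plan"]}

```bash
mkdir -p pics; cat > h.py <<'E'
import numpy as np, cv2
from rig import env, vision, close_job, spotter
def P(cam,mask=None,img=None):
    pic,d=img if img else vision.get_image(cam)
    i=vision.camera_info(cam)
    R=cv2.Rodrigues(np.array(i["rvec"],float))[0];t=np.array(i["tvec"],float)
    v,u=np.mgrid[0:400,0:640]
    c=np.stack([(u-i["cx"])/i["fx"]*d,(v-i["cy"])/i["fy"]*d,d],-1)
    return pic,d,(c-t)@R
def save(n,pic): cv2.imwrite("pics/"+n,cv2.cvtColor(pic,cv2.COLOR_RGB2BGR))
E
python3 - <<'E'
from h import *
np.set_printoptions(precision=4,suppress=True)
s=env.observe();print(s["time_s"],s["position"],s["tool_rot"],s["grip_width"])
for cam in ["scene","top"]:
    pic,d,X=P(cam);save(cam+"0.png",pic);np.save(cam+"X.npy",X)
    for q in ["red_knob","blue_knob","yellow_knob","transmitter"]:
        for r in spotter.trace(cam,q)[:2]:
            m=r["pixels"]&(d>0);p=X[m]
            print(cam,q,round(r["score"],2),np.round(r["rect"]),m.sum(),np.median(p,0),np.percentile(p,5,0),np.percentile(p,95,0))
E
```

```text
0.0 [ 0.128  -0.5346  0.2307] [[ 0.9726  0.2327 -0.    ]
 [ 0.2327 -0.9726  0.0015]
 [ 0.0003 -0.0015 -1.    ]] 0.08543069552983366
scene red_knob 0.58 [346. 178. 378. 200.] 265 [ 0.5442 -0.0103  0.0769] [ 0.5237 -0.0228  0.0658] [ 0.5908 -0.0046  0.0864]
scene blue_knob 0.56 [313. 172. 332. 188.] 146 [ 0.5967 -0.0933  0.079 ] [ 0.5819 -0.1051  0.0652] [ 0.6072 -0.0876  0.0868]
scene yellow_knob 0.71 [292. 158. 317. 171.] 171 [ 0.5905 -0.1858  0.0768] [ 0.5719 -0.1975  0.0653] [ 0.6177 -0.18    0.0864]
top red_knob 0.63 [312. 211. 325. 250.] 270 [ 0.5455 -0.0185  0.0769] [ 0.5223 -0.0333  0.0718] [ 0.6013 -0.0103  0.0854]
top blue_knob 0.44 [350. 210. 364. 229.] 199 [ 0.5944 -0.1035  0.08  ] [ 0.5801 -0.1176  0.0534] [ 0.6195 -0.0918  0.0859]
top yellow_knob 0.68 [390. 208. 400. 236.] 241 [ 0.5888 -0.1937  0.0783] [ 0.5693 -0.208   0.0104] [ 0.6235 -0.1837  0.0856]
top transmitter 0.59 [223. 216. 254. 248.] 785 [0.5393 0.1561 0.1208] [0.5164 0.1316 0.0164] [0.5678 0.1863 0.1281]
```

View pics/scene0.png

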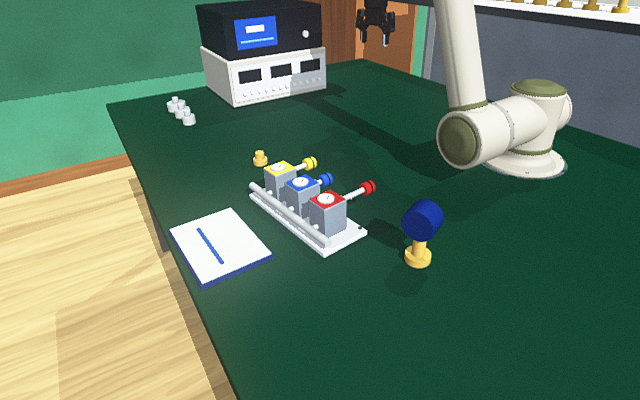

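View pics/top0.png

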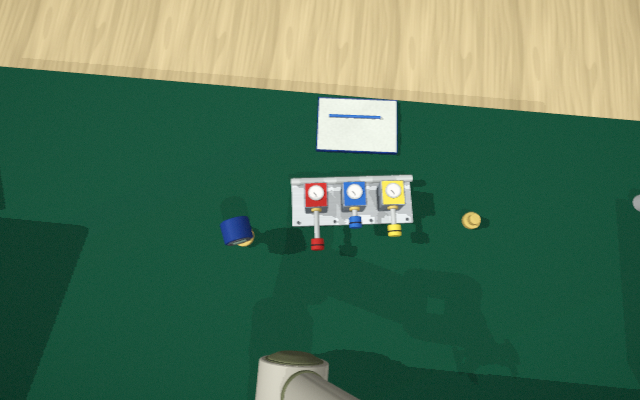

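The scene view shows yellow, blue and red knobs facing the robot. The red one is far out at about (368,187), and the transmitter stands beside the red end at about (421,235). The top view agrees: red knob (317,244), blue (355,222), yellow (394,230), transmitter (237,232), brass fitting (471,220). Next I'll get the rail's direction and the knob ends.

```bash
python3 - <<'E'
from h import *
np.set_printoptions(precision=4,suppress=True)
for cam in ["top","scene"]:
    X=np.load(cam+"X.npy");pic=cv2.cvtColor(cv2.imread(f"pics/{cam}0.png"),cv2.COLOR_BGR2HSV)
    H,S,V=[pic[...,i].astype(int) for i in range(3)]
    box=(X[...,0]>.48)&(X[...,0]<.75)&(X[...,1]>-.26)&(X[...,1]<.06)&(S>150)&(V>80)
    C={}
    for n,hm in dict(red=(H<8)|(H>172),blue=(H>100)&(H<130),yellow=(H>20)&(H<35)).items():
        pl=box&hm&(X[...,2]>.089)&(X[...,2]<.1)&(X[...,0]>.6); kn=box&hm&(X[...,2]>.055)&(X[...,2]<.089)&(X[...,0]<.64)
        p=X[pl];k=X[kn]
        r=cv2.minAreaRect(p[:,:2].astype(np.float32)*1000)
        C[n]=np.array(r[0])/1000
        print(cam,n,"plate",C[n],r[1],r[2],"z",np.median(p[:,2]),"| knob n",len(k),"min",np.percentile(k,3,0),"max",np.percentile(k,97,0),"med",np.median(k,0))
    e=C["red"]-C["yellow"];print("spacing",np.linalg.norm(e),"axis angle of +x in world deg",np.degrees(np.arctan2(-e[0],e[1])))
E
```

```text
top red plate [ 0.6456 -0.0067] (54.47390365600586, 46.255069732666016) 7.5376362800598145 z 0.09000766002816549 | knob n 213 min [ 0.5203 -0.0333  0.0758] max [0.6363 0.013  0.0889] med [ 0.5421 -0.017   0.0848]
top blue plate [ 0.657  -0.0957] (53.28199005126953, 46.79399871826172) 4.7320122718811035 z 0.08987614562445002 | knob n 175 min [ 0.579  -0.1158  0.0739] max [ 0.6385 -0.0786  0.0887] med [ 0.5971 -0.1018  0.0836]
top yellow plate [ 0.6684 -0.1848] (52.46226119995117, 45.3183479309082) 7.471114635467529 z 0.09012926011123405 | knob n 130 min [ 0.5685 -0.2077  0.0661] max [ 0.5924 -0.1824  0.0863] med [ 0.5818 -0.1942  0.0818]
spacing 0.17948506761167207 axis angle of +x in world deg 7.295623970269481
scene red plate [ 0.6455 -0.0043] (55.22371292114258, 50.125919342041016) 7.4659037590026855 z 0.09088935698327925 | knob n 143 min [ 0.5199 -0.0265  0.0633] max [ 0.5458 -0.0029  0.0874] med [ 0.5377 -0.0095  0.0796]
scene blue plate [ 0.6557 -0.0938] (55.4660530090332, 50.50872039794922) 7.432109832763672 z 0.09089509108863203 | knob n 136 min [ 0.5789 -0.1092  0.0618] max [ 0.605  -0.0867  0.0876] med [ 0.596  -0.093   0.0793]
scene yellow plate [ 0.6668 -0.1819] (56.057987213134766, 49.62342071533203) 8.443410873413086 z 0.0909949337472162 | knob n 78 min [ 0.569  -0.202   0.0611] max [ 0.5941 -0.1787  0.0867] med [ 0.5858 -0.1838  0.0748]
spacing 0.1788366031125446 axis angle of +x in world deg 6.829075607155142
```

jog_arm:
  plan:
    - [[0,0,0,0,0,0.73],[0.8,-0.8,0,0,0,0],[0.8,-0.8,0,0,0,0],[0.8,-0.8,0,0,0,0],[0.8,-0.8,0,0,0,0],[0.8,-0.8,0,0,0,0],[0.8,-0.8,0,0,0,0],[0.8,-0.8,0,0,0,0],[0.8,-0.8,0,0,0,0],[0.8,-0.8,0,0,0,0]]
  grip: 0.3

```text
time_s: 1.5
position: [0.3785, -0.2116, 0.2316]
tool_rot: [[0.992, 0.125, 0.0], [0.125, -0.992, -0.0], [0.0, 0.001, -1.0]]
ft_force: [0.1, -1.2, 0.2]
grip_width: 0.0555
```

jog_arm:
  plan:
    - [[0.737,-0.713,0,0,0,0],[0.737,-0.713,0,0,0,0],[0.737,-0.713,0,0,0,0],[0.737,-0.713,0,0,0,0],[0.737,-0.713,0,0,0,0],[0.737,-0.713,0,0,0,0],[0,0,1,0,0,0],[0,0,0.7,0,0,0],[0,0,0,0,0,0]]

```text
time_s: 2.4
position: [0.5302, -0.0206, 0.1602]
tool_rot: [[0.992, 0.126, -0.007], [0.126, -0.992, 0.002], [-0.007, -0.003, -1.0]]
ft_force: [-1.1, -0.3, 0.4]
grip_width: 0.0555
```

```bash
python3 - <<'E'
from h import *
np.set_printoptions(precision=4,suppress=True)
s=env.observe();print(s["time_s"],s["position"])
pic,d,X=P("wrist");save("w1.png",pic)
for q in ["red_knob","blue_knob"]:
  for r in spotter.trace("wrist",q)[:1]:
    m=r["pixels"]&(d>0);k=X[m]; 
    print(q,r["score"],r["rect"],np.percentile(k,2,0),np.percentile(k,98,0))
    k=k[(k[:,2]>.06)&(k[:,2]<.09)];a=np.array([.992,.125]);b=np.array([.125,-.992])
    for n,v in (("along",a),("lat",b)):
        e=k[:,:2]@v-s["position"][:2]@v; print(n,np.percentile(e,[2,20,50,80,98]))
    top=k[k[:,2]>np.percentile(k[:,2],85)];print("top ridge",np.median(top,0))
E
```

```text
2.4 [ 0.5302 -0.0206  0.1602]
red_knob 0.78 [307.0, 97.6, 343.5, 221.7] [ 0.5246 -0.0325  0.0728] [ 0.6094 -0.0063  0.0876]
along [-0.0056  0.005   0.0193  0.0581  0.0795]
lat [-0.0132 -0.0045  0.0001  0.0048  0.013 ]
top ridge [ 0.535  -0.0199  0.0868]
blue_knob 0.9 [419.9, 100.3, 466.5, 160.2] [ 0.5819 -0.1136  0.0727] [ 0.621  -0.0883  0.088 ]
along [0.0417 0.0478 0.0575 0.0665 0.0803]
lat [0.0754 0.0794 0.0863 0.093  0.1005]
top ridge [ 0.5945 -0.1024  0.0874]
```

View pics/w1.png

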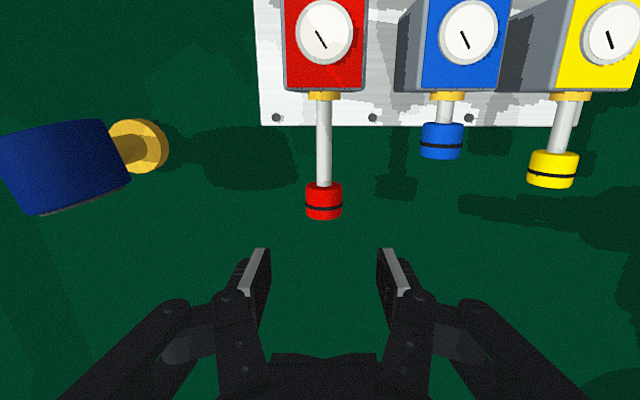

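The wrist view shows the red knob at (324,201), centred between the jaws. The transmitter's head on the left is well clear of them. Descending.

jog_arm:
  plan:
    - [[0.1,0,0.7,0,0,0],[0,0,0.7,0,0,0],[0,0,0.7,0,0,0],[0,0,0.6,0,0,0],[0,0,0,0,0,0],[0,0,0,0,0,0]]

```text
time_s: 3.15
position: [0.5367, -0.0212, 0.057]
tool_rot: [[0.992, 0.125, 0.002], [0.125, -0.992, -0.001], [0.002, 0.001, -1.0]]
ft_force: [-0.6, 0.2, 0.1]
grip_width: 0.0559
```

jog_arm:
  plan:
    - [[0,0,0,0,0,0],[0,0,0,0,0,0],[0,0,0,0,0,0],[0,0,0,0,0,0],[0,0,0,0,0,0],[0,0,0,0,0,0]]
  grip: -1
  squeeze: 60

```text
time_s: 3.75
position: [0.5365, -0.0198, 0.0574]
tool_rot: [[0.992, 0.125, 0.003], [0.125, -0.992, 0.001], [0.003, -0.001, -1.0]]
ft_force: [-1.6, 6.1, 9.2]
grip_width: 0.0279
```

jog_arm:
  plan:
    - [[0,0,0,0,0,0],[0,0,0,0,0,0],[0,0,0,0,0,0],[0,0,0.15,0,0,0],[0,0,0,0,0,0]]
  grip: 0.1

```text
time_s: 4.25
position: [0.5354, -0.0208, 0.0485]
tool_rot: [[0.992, 0.125, -0.001], [0.125, -0.992, 0.0], [-0.001, -0.001, -1.0]]
ft_force: [-0.3, 0.3, -0.1]
grip_width: 0.0469
```

jog_arm:
  plan:
    - [[0,0,0,0,0,0],[0,0,0,0,0,0],[0,0,0,0,0,0],[0,0,0,0,0,0],[0,0,0,0,0,0],[0,0,0,0,0,0]]
  grip: -1
  squeeze: 60

```text
time_s: 4.85
position: [0.5355, -0.0199, 0.0494]
tool_rot: [[0.992, 0.125, -0.001], [0.125, -0.992, 0.002], [-0.0, -0.002, -1.0]]
ft_force: [-0.8, 4.5, 1.5]
grip_width: 0.0282
```

jog_arm:
  plan:
    - [[0.2,0,0,0,0,0],[0.2,0,0,0,0,0],[0.2,0,0,0,0,0],[0.2,0,0,0,0,0],[0.2,0,0,0,0,0],[0.15,0,0,0,0,0],[0.1,0,0,0,0,0],[0,0,0,0,0,0],[0,0,0,0,0,0]]

```text
time_s: 5.75
position: [0.5849, -0.0137, 0.0494]
tool_rot: [[0.992, 0.125, -0.002], [0.125, -0.992, 0.001], [-0.001, -0.001, -1.0]]
ft_force: [-2.2, 4.0, 2.2]
grip_width: 0.0283
```

jog_arm:
  plan:
    - [[0.05,0,0,0,0,0],[0.05,0,0,0,0,0],[0,0,0,0,0,0],[0,0,0,0,0,0]]

```text
time_s: 6.15
position: [0.5848, -0.0137, 0.0493]
tool_rot: [[0.992, 0.125, -0.011], [0.125, -0.992, 0.001], [-0.011, -0.002, -1.0]]
ft_force: [-22.7, -0.1, 14.2]
grip_width: 0.0281
```

Firm stop at 50 mm of travel, with about 23 N of reaction. I'll release, rise and check.

jog_arm:
  plan:
    - [[-0.07,0,0,0,0,0],[0,0,0,0,0,0]]

```text
time_s: 6.35
position: [0.5849, -0.0137, 0.0494]
tool_rot: [[0.992, 0.125, -0.004], [0.125, -0.992, 0.001], [-0.004, -0.002, -1.0]]
ft_force: [-8.8, 2.8, 5.5]
grip_width: 0.0286
```

jog_arm:
  plan:
    - [[0,0,0,0,0,0],[0,0,0,0,0,0],[0,0,0,0,0,0],[0,0,-0.7,0,0,0],[0,0,-0.8,0,0,0],[0,0,-0.8,0,0,0],[0,0,-0.4,0,0,0],[0,0,0,0,0,0]]
  grip: 0.3

```text
time_s: 7.15
position: [0.5877, -0.0147, 0.1597]
tool_rot: [[0.992, 0.125, 0.005], [0.125, -0.992, -0.001], [0.005, 0.002, -1.0]]
ft_force: [0.4, -0.3, -0.4]
grip_width: 0.0557
```

```bash
cat > look.py <<'E'
from h import *
import sys
np.set_printoptions(precision=4,suppress=True)
s=env.observe();print(s["time_s"],s["position"],s["ft_force"])
a=np.array([.9920,.1255]);b=np.array([.1255,-.9920])
for cam in sys.argv[2:]:
  pic,d,X=P(cam);save(sys.argv[1]+cam+".png",pic)
  for q in ["red_knob","blue_knob","yellow_knob","transmitter"]:
   for r in spotter.trace(cam,q)[:1]:
    m=r["pixels"]&(d>0);k=X[m]
    if q!="transmitter": k=k[(k[:,2]>.055)&(k[:,2]<.089)]
    print(cam,q,round(r["score"],2),np.median(k,0),"along",np.percentile(k[:,:2]@a,[2,50]),"lat",np.percentile(k[:,:2]@b,[2,50,98]))
print("tcp along,lat",s["position"][:2]@a,s["position"][:2]@b)
E
python3 look.py a wrist scene
```

```text
7.15 [ 0.5877 -0.0147  0.1597] [ 0.4235 -0.2952 -0.3587]
wrist red_knob 0.56 [ 0.5872 -0.0122  0.0791] along [0.5639 0.581 ] lat [0.0723 0.0862 0.0999]
wrist blue_knob 0.95 [ 0.5971 -0.0977  0.0784] along [0.5629 0.5801] lat [0.1612 0.1722 0.1871]
wrist yellow_knob 0.82 [ 0.5911 -0.1868  0.0738] along [0.5413 0.5629] lat [0.2508 0.2609 0.2743]
wrist transmitter 0.94 [0.5524 0.1524 0.1117] along [0.5376 0.5673] lat [-0.1176 -0.0819 -0.061 ]
scene red_knob 0.64 [ 0.5864 -0.0046  0.079 ] along [0.5635 0.5812] lat [0.0706 0.0779 0.0946]
scene blue_knob 0.5 [ 0.5969 -0.0932  0.078 ] along [0.5627 0.5804] lat [0.1607 0.1674 0.1825]
scene yellow_knob 0.57 [ 0.5901 -0.1856  0.0772] along [0.5418 0.5625] lat [0.2504 0.2599 0.2749]
scene transmitter 0.91 [0.5566 0.1764 0.0964] along [0.538  0.5758] lat [-0.1306 -0.1056 -0.0758]
tcp along,lat 0.5811624747926665 0.0883216676253921
```

View pics/awrist.png

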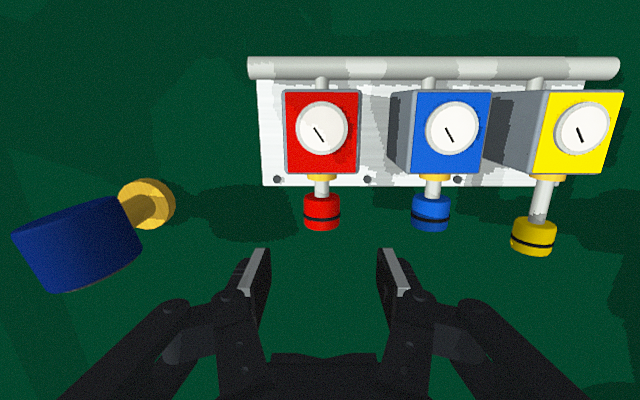

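Red is home: its front is level with blue's, which is still home. In the wrist view blue sits at (431,213), 90 mm to the side. I'll move over it and grasp.

jog_arm:
  plan:
    - [[-0.08,0.74,0,0,0,0],[0,0.74,0,0,0,0],[0,0.74,0,0,0,0],[0,0,0,0,0,0],[0,0,0,0,0,0]]

```text
time_s: 8.15
position: [0.5944, -0.1031, 0.157]
tool_rot: [[0.992, 0.124, -0.0], [0.124, -0.992, 0.0], [-0.0, -0.0, -1.0]]
ft_force: [0.5, 0.5, 0.8]
grip_width: 0.0559
```

```bash
python3 look.py b wrist
```

```text
8.15 [ 0.5944 -0.1031  0.157 ] [0.5487 0.5344 0.8472]
wrist red_knob 0.68 [ 0.5884 -0.0153  0.0806] along [0.5648 0.5816] lat [0.0746 0.0894 0.1003]
wrist blue_knob 0.78 [ 0.5987 -0.101   0.081 ] along [0.5642 0.5811] lat [0.1622 0.1758 0.1893]
wrist yellow_knob 0.93 [ 0.5926 -0.1884  0.077 ] along [0.5425 0.5642] lat [0.251  0.2624 0.2763]
wrist transmitter 0.69 [0.5499 0.1512 0.0379] along [0.5399 0.5638] lat [-0.1097 -0.0808 -0.0598]
tcp along,lat 0.5766709784958468 0.17690263126476038
```

jog_arm:
  plan:
    - [[0,0,0.7,0,0,0],[0,0,0.7,0,0,0],[0,0,0.7,0,0,0],[0,0,0.6,0,0,0],[0,0,0,0,0,0],[0,0,0,0,0,0]]

```text
time_s: 9.0
position: [0.5948, -0.1026, 0.05]
tool_rot: [[0.992, 0.125, 0.0], [0.125, -0.992, -0.0], [0.0, 0.0, -1.0]]
ft_force: [-0.1, -0.3, 0.3]
grip_width: 0.0554
```

jog_arm:
  plan:
    - [[0,0,0,0,0,0],[0,0,0,0,0,0],[0,0,0,0,0,0],[0,0,0,0,0,0],[0,0,0,0,0,0],[0,0,0,0,0,0]]
  grip: -1
  squeeze: 60

```text
time_s: 9.6
position: [0.5953, -0.1031, 0.051]
tool_rot: [[0.992, 0.125, 0.003], [0.125, -0.992, -0.001], [0.003, 0.001, -1.0]]
ft_force: [-0.6, 1.0, 6.2]
grip_width: 0.0285
```

jog_arm:
  plan:
    - [[-0.2,0,0,0,0,0],[-0.2,0,0,0,0,0],[-0.2,0,0,0,0,0],[-0.2,0,0,0,0,0],[-0.2,0,0,0,0,0],[-0.15,0,0,0,0,0],[-0.1,0,0,0,0,0],[0,0,0,0,0,0],[0,0,0,0,0,0]]

```text
time_s: 10.5
position: [0.5465, -0.1092, 0.051]
tool_rot: [[0.992, 0.125, 0.005], [0.125, -0.992, -0.001], [0.005, 0.002, -1.0]]
ft_force: [3.4, 3.0, 4.9]
grip_width: 0.0282
```

jog_arm:
  plan:
    - [[-0.05,0,0,0,0,0],[-0.05,0,0,0,0,0],[0,0,0,0,0,0],[0,0,0,0,0,0]]

```text
time_s: 10.9
position: [0.5465, -0.1093, 0.0512]
tool_rot: [[0.992, 0.124, 0.014], [0.124, -0.992, -0.001], [0.014, 0.003, -1.0]]
ft_force: [23.5, 8.3, -6.1]
grip_width: 0.0283
```

Blue hit its outer stop after about 49 mm of travel, at about 24 N. Releasing.

jog_arm:
  plan:
    - [[0.07,0,0,0,0,0],[0,0,0,0,0,0]]

```text
time_s: 11.1
position: [0.5465, -0.1093, 0.0511]
tool_rot: [[0.992, 0.125, 0.007], [0.125, -0.992, -0.001], [0.007, 0.002, -1.0]]
ft_force: [9.3, 3.6, 3.9]
grip_width: 0.0286
```

jog_arm:
  plan:
    - [[0,0,0,0,0,0],[0,0,0,0,0,0],[0,0,0,0,0,0],[0,0,-0.7,0,0,0],[0,0,-0.8,0,0,0],[0,0,-0.8,0,0,0],[0,0,-0.8,0,0,0],[-0.8,0,-0.5,0,0,0],[-0.8,0,0,0,0,0],[0,0,0,0,0,0]]
  grip: 0.3

```text
time_s: 12.1
position: [0.4775, -0.1172, 0.194]
tool_rot: [[0.992, 0.124, -0.001], [0.124, -0.992, -0.0], [-0.001, -0.0, -1.0]]
ft_force: [0.3, 0.2, -0.3]
grip_width: 0.0557
```

```bash
python3 look.py c wrist scene top
```

```text
12.1 [ 0.4775 -0.1172  0.194 ] [ 0.2585  0.2013 -0.2954]
wrist red_knob 0.84 [ 0.5866 -0.0157  0.081 ] along [0.5649 0.5798] lat [0.0753 0.0899 0.1012]
wrist blue_knob 0.91 [ 0.5651 -0.1045  0.0759] along [0.5165 0.5474] lat [0.1638 0.1763 0.1897]
wrist yellow_knob 0.88 [ 0.5914 -0.1896  0.0781] along [0.5426 0.5629] lat [0.2521 0.2637 0.2765]
wrist transmitter 0.71 [0.5456 0.1512 0.0272] along [0.537  0.5593] lat [-0.1123 -0.0814 -0.0588]
scene red_knob 0.51 [ 0.5862 -0.0038  0.079 ] along [0.5642 0.5807] lat [0.0709 0.0773 0.0911]
scene blue_knob 0.74 [ 0.5549 -0.0995  0.0765] along [0.5162 0.5375] lat [0.1608 0.1708 0.1817]
scene yellow_knob 0.76 [ 0.5894 -0.1863  0.0769] along [0.5423 0.5619] lat [0.2509 0.2594 0.2736]
scene transmitter 0.76 [0.5566 0.1761 0.0965] along [0.5361 0.5754] lat [-0.1303 -0.1055 -0.0743]
top red_knob 0.53 [ 0.5825 -0.0153  0.0809] along [0.5627 0.5757] lat [0.075  0.0889 0.1029]
top yellow_knob 0.58 [ 0.6086 -0.1931  0.0758] along [0.5598 0.5793] lat [0.2626 0.2681 0.2771]
top transmitter 0.85 [0.5393 0.156  0.1211] along [0.5305 0.5543] lat [-0.1197 -0.0869 -0.0598]
tcp along,lat 0.4589291775320518 0.17616050453387683
```

View pics/cscene.png

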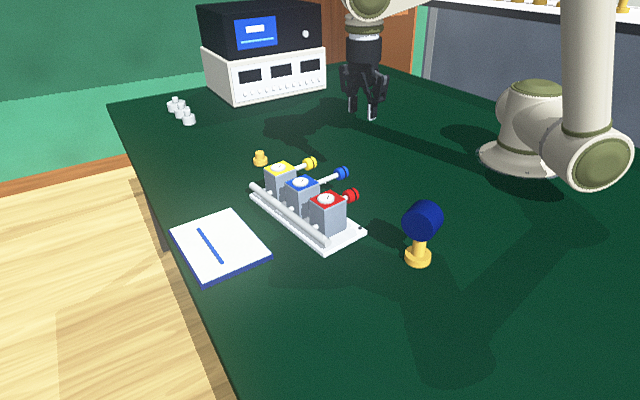

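View pics/cwrist.png

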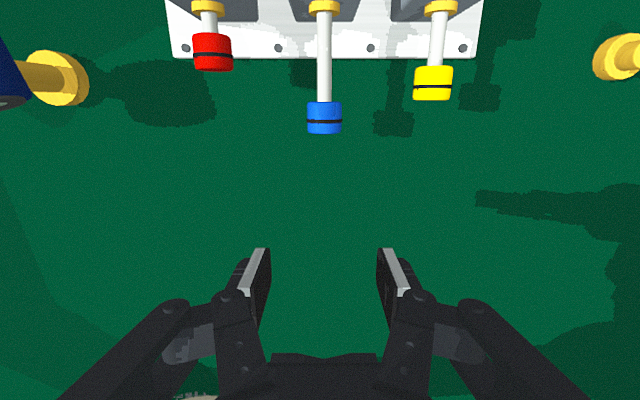

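The pictures show red home at wrist (213,52), blue fully out at (324,117) and yellow part-way at (433,83), with the transmitter upright. Measured the same way, blue's front now sits at 0.5165 m along the axis. Red's front was at 0.518 m when it was fully out. Yellow and the transmitter are unmoved, and the arm is clear.

```bash
python3 -c "
from rig import close_job
print(close_job())"
```

```text
the job is handed in; nothing more can be done
None
```

The manifold is safe: I pushed the red supply knob fully home first, then pulled the blue vent knob fully out. The job was handed in at about 12 s of robot time, with the gripper open and clear of everything.

**Travel:** Red moved about 50 mm and blue about 49 mm by the arm's own readings. Each ended at a firm stop, with about 23–25 N of reaction.

**Last checks:**
- **Red:** its front is level with where blue's was when home, to within about 1 mm.
- **Blue:** its front is within about 1.5 mm of where red's was when fully out.
- **Yellow and transmitter:** between views from the same camera, yellow shifted by less than 1 mm and the transmitter by about 2 mm or less, which is measurement noise. The transmitter is still upright.

**Disagreements:**
- The cameras put blue's travel at only 46.5–48 mm. Red's fully-out to blue's home spacing also measured short, at about 47 mm, so I took this as camera bias.
- The gripper read about 28 mm on the 30 mm knobs. I regrasped red a little lower, and neither knob slipped noticeably.
- In the last top view the network did not find blue and its yellow trace was off, probably because the gripper was in the way. I relied on the wrist and scene views instead.

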